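# Build a small kiln tier for a test firing

## Robot

A 7-joint arm with a two-finger parallel gripper is mounted at the origin on a cart in front of the work surface, level with it; the furniture and walls round the work are solid. World frame = base frame: x ahead of the robot, y to its left, z up, the work surface at z = 0. Lengths are in mm, angles in rad, forces in N, time in s.
With the tool pointing down it reaches from about 400 to 750 mm from the base axis. Payload 19.5 kg.
Tool frame: the origin (TCP) lies at the very end of the fingers, on their centre line; the grasp point (between the pads) lies 19 mm behind it (arm.grip_point_offset is the distance from the TCP to the grasp point, in mm); z points along the fingers, y is the line along which they close (so a half turn about z gives the same grasp; the last joint's range is limited). The gripper opens to 85 mm and grips with 20 to 120 N. Pads are 22 mm wide; open, the fingers measure 114 mm over their backs; the gripper's body (76 mm by 85 mm) begins 54 mm behind the grasp point. The pads swing forward as they close: fully open they stand 13 mm farther back than shut.
Start: joints at [-1.288, 0.707, -0.028, 1.485, 0.022, 0.951, -0.075], TCP at [183.481, 544.913, 231.268] pointing down, gripper open.
Joint ranges: [-2.71, 2.71], [-0.32, 2.16], [-1.57, 1.52], [0, 2.45], [-1.46, 4.6], [0, 2.02], [-2.83, 2.83]. Speed limits (rad/s): [1.89, 1.89, 2.57, 2.57, 3.01, 3.01, 3.01].

## Interface

Orientations are given as a 3x3 rotation matrix whose columns are the frame's x, y, z axes.
In Python, from workcell import arm gives the robot as it stands.
- The arm moves only by the shell command python3 -m creep 'ROWS' [FORCE]. ROWS is JSON, a list of rows, each a list of 3 entries, a list of its own where there are three numbers: the shift along the tool's x, y, z normalised to -1 to 1, where 1 is 500 mm, then the turn, a rotation vector about the tool's x, y, z normalised to -1 to 1, where 1 is 45 degrees, then the opening, from 0 (shut) to 1 (fully open). In form: [[[x, y, z], [rx, ry, rz], gripper], ...]. A call has 1 to 5 rows; each row is the pose to reach, as a shift and turn from the pose commanded when the call began, along the tool's axes at that moment; what a row does not reach only later rows make up. A row lasts 1/8 s, in which the tool goes at most 62.5 mm and 10.7 degrees, less where a joint would pass 70% of its speed; a pose out of reach is approached as far as the arm can. A call with a number of a shift or a turn outside -1 to 1 is refused whole. A call with a gripper value outside its range is refused whole. The fingers move at their own pace and stop on an object; FORCE is the grip in N (left out, the last holds). Time passes only in rows, so rows that repeat a pose let the fingers close. It gives the time, the measured TCP pose, the force, the opening and the grip force at its end, in the units of the state.
- arm.get_obs(): the state, without advancing time (a new reading comes with each control period).
- arm.snapshot(name): name is "side" or "top" or "wrist"; returns (picture, depth): 400x640x3 uint8, blue, green, red; 400x640 float32, mm along the optical axis (not along the pixel's ray), 0 where there is no reading.
- arm.camera_params(name): a dict with "camera_matrix" (3x3 intrinsics, pixels), "R" (3x3) and "t" (3): a world point X has camera coordinates R X + t; the wrist camera has in their place "hand_eye" (4x4, takes a point from camera to tool coordinates, whose origin is the TCP and whose axes are the flange's). Camera axes: x right, y down, z forward; pixel columns grow to the right and rows downward; lengths in mm; the calibration is good to about 2 mm. A picture is of the moment at which its call begins: read the wrist's pose just before it. camera_params takes no time and is no camera call.
- arm.close_job(): hands the job in; it is judged then, once.
The state is a dict: "t": time; "q": joint angles; "joint_vel": joint speeds; "effort": joint torques, N m; "tool_pos": TCP position; "orientation": TCP orientation; "wrist_force": force on the tool from outside, world axes, zero at the start; "moment": the same for the moment, N m; "opening": opening from 0.0 (shut) to 1.0 (fully open); "grasp_force": force on a finger pad.
Only numpy, scipy, OpenCV 4.12 (cv2) and the standard library are available. Lean on these libraries where they do the work, as an engineer would, in place of code of your own. Each camera call takes 0.05 s, during which the arm holds its last target. There are 200 camera calls.

## Task

Build the tier for the test firing on the lower kiln shelf: stand the two tall slim posts upright on its two marked squares (one stands by itself in the middle of the desk, the other must be drawn out of the wooden rack), then lay the loose narrow shelf across them, centred and in line with the lower shelf, then put the ring stand flat in the middle of that shelf, and last the mug upright and centred on the ring. Leave the short stout post in the rack; the posts at the back behind the scale are not for this job.

Things in the scene. Friction and masses are not known exactly. Their poses are not given: they have to be found in the camera images.
- post_a_mid (a point): Tall slim kiln post, cream fireclay, square 34 x 34 mm, 100 mm tall, about 0.17 kg, loose, standing upright by itself in the middle of the desk at the start (not one of the two at the back behind the scale). The point is its centre, half-way up (50 mm above its foot); z up along the post, x and y square to its sides. The two tall posts are alike and may be swapped.
- post_b_mid (a point): Second tall slim kiln post, the same 34 x 34 x 100 mm, loose, standing at the start in the snug square well of the wooden rack, 60 mm deep in it with 40 mm standing out above the rack. The point is its centre, half-way up (50 mm above its foot); its sides are parallel to the rack's.
- shelf_mid (a point): Narrow kiln shelf, a loose tan fireclay plate 170 x 60 x 12 mm, about 0.24 kg, lying flat on the desk at the start. The point is its centre, half-way up (6 mm above its underside); x along its 170 mm length, y across its 60 mm width, z up.
- ring_mid (a point): Ring stand, a loose plain clay ring, outside diameter 50 mm, bore 34 mm, 22 mm high, lying flat on the desk at the start. The point is its centre, half-way up (11 mm above its underside); z along its axis.
- mug_mid (a point): Small brown stoneware mug, loose, upright on the desk at the start; round body 52 mm in diameter and 42 mm high, foot 44 mm in diameter, with a handle that reaches to 46 mm from the body's axis on the side of this frame's -y. The point lies on the axis of the round body, half-way up (21 mm above the foot); z up, x across the body square to the handle.
- base: Lower kiln shelf, a tan fireclay slab 220 x 90 x 16 mm fixed on the desk. Origin at the centre of its underside (on the desk); x along its length, y across, z up. Two dark square outlines on its top mark the posts' seats, 120 mm apart on its long centre line (at x = -60 and +60 mm).
- seat_1 (a point): Centre of one marked square (outline 45 mm wide) on the lower shelf, on its top face, 16 mm above the desk; axes as the lower shelf.
- seat_2 (a point): Centre of the other marked square, the same, 120 mm from the first.
- rack: Post rack, a wooden block 170 x 80 x 65 mm fixed on the desk with two square wells 60 mm deep on its long centre line, 84 mm apart: the one at x = -42 mm is 37 mm wide and holds a tall post, the one at x = +42 mm is 41 mm wide and holds the short post. Origin at the centre of its underside; x along its length, z up.
- post_short_mid (a point): Short stout kiln post, 38 x 38 mm and 76 mm tall, standing in the rack's other well with 16 mm standing out; not needed, stays there. The point is its centre, half-way up.
Things that resemble listed ones, but are neither listed nor needed, are in the scene too. What is shaped like the part that bears mug_mid but purple or red is not meant.

How it is judged:
By the outcome, as a careful person would: the job done as asked, in the order asked, and still so for the second after the job is handed in, with the robot touching nothing.
It also fails if it takes over 128 s, if anything falls off the work surface, if the arm or the gripper's body presses on something with over 40 N, if the wrist force passes 120 N, or if a joint passes its speed limit or range.

## Working session

There is one attempt and no reset: what is moved stays moved. The work goes in short steps, Python scripts to look and compute and a shell command to move; the robot and the scene stay as the last step left them, time stands still between calls to the robot, and variables do not carry over. Pictures are saved under pics/ and viewed, at most 14 in all, crops included, and the job is handed in when it is done.

```bash
ls; mkdir -p pics; python3 - <<'E'
from workcell import arm
import cv2,numpy as np
np.set_printoptions(precision=3,suppress=True)
o=arm.get_obs();print(o)
for n in("top","side"):
    p,d=arm.snapshot(n);cv2.imwrite(f"pics/{n}0.png",p);np.save(f"pics/{n}0.npy",d)
    print(n,arm.camera_params(n))
print(arm.camera_params("wrist"))
E
```

```text
pics
{'t': 0.0, 'q': array([-1.288,  0.707, -0.028,  1.485,  0.022,  0.951, -0.076]), 'joint_vel': array([ 0.   ,  0.001,  0.001, -0.   ,  0.   , -0.   , -0.   ]), 'effort': array([  0.   , -88.322,   1.235, -23.615,   0.017,   0.007,   0.   ]), 'tool_pos': array([183.409, 544.686, 230.841]), 'orientation': array([[-0.948,  0.319, -0.   ],
       [ 0.319,  0.948, -0.001],
       [-0.   , -0.001, -1.   ]]), 'wrist_force': array([ 0.293, -0.334, -0.49 ]), 'moment': array([ 0.016,  0.017, -0.026]), 'grasp_force': 0.0, 'opening': 1.0009543395440887}
top {'camera_matrix': array([[377.524,   0.   , 328.756],
       [  0.   , 377.524, 199.947],
       [  0.   ,   0.   ,   1.   ]]), 'R': array([[-0.027, -1.   , -0.003],
       [-0.984,  0.027, -0.178],
       [ 0.178, -0.002, -0.984]]), 't': array([  3.325, 531.94 , 952.071])}
side {'camera_matrix': array([[368.933,   0.   , 320.315],
       [  0.   , 368.933, 204.89 ],
       [  0.   ,   0.   ,   1.   ]]), 'R': array([[-0.951, -0.309, -0.019],
       [-0.133,  0.465, -0.875],
       [ 0.28 , -0.83 , -0.483]]), 't': array([504.979, 129.073, 779.953])}
{'camera_matrix': array([[313.074,   0.   , 319.149],
       [  0.   , 313.074, 192.336],
       [  0.   ,   0.   ,   1.   ]]), 'hand_eye': array([[   0.   ,   -0.962,   -0.273,   69.74 ],
       [   1.   ,    0.   ,   -0.   ,   -0.887],
       [   0.   ,   -0.273,    0.962, -142.954],
       [   0.   ,    0.   ,    0.   ,    1.   ]])}
```

View pics/top0.png

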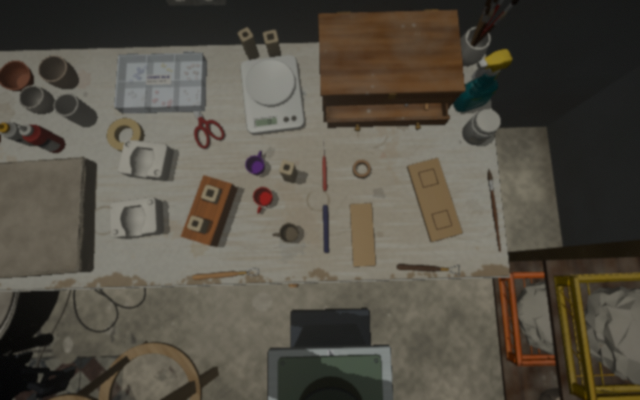

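View pics/side0.png

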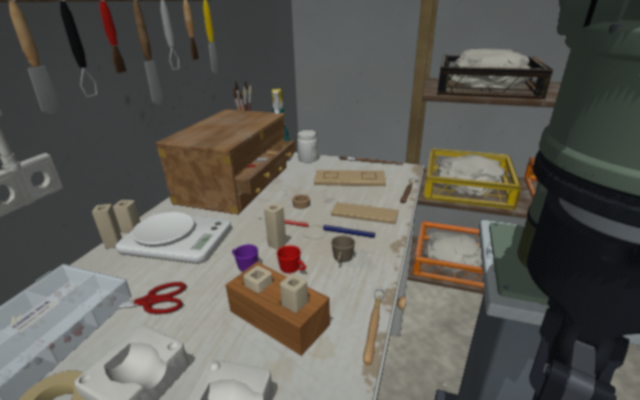

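The top view shows post_a (288,172), rack (208,210), brown mug (290,233), ring (362,169), loose shelf (363,234) and base (434,200). The side view shows the tall post in the rack's robot-side well (295,290) and the short one at (258,277). Next I'll measure these from the top depth.

```bash
cat > h.py <<'E'
from workcell import arm
import cv2,numpy as np
np.set_printoptions(precision=2,suppress=True)
def cloud(n,d,pose=None):
    c=arm.camera_params(n);K=c["camera_matrix"]
    v,u=np.indices(d.shape);P=np.stack([(u-K[0,2])/K[0,0]*d,(v-K[1,2])/K[1,1]*d,d],-1)
    if n=="wrist":
        H=c["hand_eye"];p,R=pose;P=(P@H[:3,:3].T+H[:3,3])@R.T+p
    else: P=(P-c["t"])@c["R"]
    P[d<=0]=np.nan
    return P
def shot(n,name=None):
    o=arm.get_obs();p,d=arm.snapshot(n)
    if name: cv2.imwrite(f"pics/{name}.png",p)
    return p,d,cloud(n,d,(o["tool_pos"],o["orientation"])),o
def rect(Q):
    (c,s,a)=cv2.minAreaRect(Q[:,:2].astype(np.float32))
    if s[0]<s[1]: s=s[::-1];a+=90
    a=(a+90)%180-90
    return np.r_[c,s,a]
def comp(m,Q,seed=None):
    n,l,st,_=cv2.connectedComponentsWithStats(m.astype(np.uint8))
    k=1+np.argmax(st[1:,4]);return Q[l==k]
E
python3 - <<'E'
from h import *
d=np.load("pics/top0.npy");P=cloud("top",d)
R={"post_a":(270,310,150,195),"rack":(178,242,170,250),"mug":(265,306,215,250),"ring":(346,378,152,184),"shelf":(345,380,198,270),"base":(402,466,152,246)}
for k,(a,b,c,e) in R.items():
    Q=P[c:e,a:b]; z=Q[...,2]
    print(k,"zfloor",np.nanpercentile(z,5),"ztop",np.nanpercentile(z,[75,90,98,100]))
    for lo,hi in {"post_a":[(85,115)],"rack":[(50,72),(74,92),(95,115)],"mug":[(8,55),(30,55)],"ring":[(10,35)],"shelf":[(6,20)],"base":[(8,25)]}[k]:
        m=(z>lo)&(z<hi)
        S=comp(m,Q);print("  ",lo,hi,len(S),rect(S),"mean",S.mean(0))
E
```

```text
post_a zfloor -1.2086043021167507 ztop [  4.38  81.49 102.66 107.01]
   85 115 174 [611.1   95.07  34.82  34.03  73.47] mean [610.05  94.49  99.42]
rack zfloor -1.0275107576889562 ztop [ 66.24  69.37 105.36 110.12]
   50 72 1634 [513.87 307.58 170.    82.24 -18.49] mean [510.74 303.5   65.72]
   74 92 182 [553.99 294.3   38.76  37.74  70.78] mean [553.32 293.44  81.64]
   95 115 175 [473.39 321.    35.54  33.13  70.05] mean [473.1  319.77 105.2 ]
mug zfloor -1.2635610189092747 ztop [ 4.88 15.79 43.17 48.93]
   8 55 239 [446.91 103.12  64.55  49.84 -56.8 ] mean [453.01 103.83  25.04]
   30 55 104 [449.    99.18  55.53  49.29 -45.79] mean [453.07 103.82  39.53]
ring zfloor -0.8588453540735251 ztop [ 4.34 22.38 25.46 28.88]
   10 35 162 [ 624.39 -101.26   49.35   46.76   -2.1 ] mean [ 624.31 -102.06   22.3 ]
shelf zfloor -0.5237335504339098 ztop [13.7  15.19 16.84 19.68]
   6 20 1405 [444.72 -98.87 171.52  61.4    0.6 ] mean [442.5  -98.22  13.45]
base zfloor -0.7305377591977852 ztop [17.51 19.16 20.95 23.98]
   8 25 2650 [ 535.37 -299.06  220.71   91.56   13.46] mean [ 532.18 -298.31   17.7 ]
```

```bash
cat >> h.py <<'E'
from scipy.spatial.transform import Rotation as Ro
def go(x,y,z,yaw,o=None):
    """shift/turn (move units) to TCP x,y,z, pointing down, tool y at yaw deg (mod 180)"""
    o=o or arm.get_obs();R=o["orientation"]
    cur=np.degrees(np.arctan2(R[1,1],R[0,1]));yw=cur+(yaw-cur+90)%180-90
    a=np.radians(yw);Rt=np.array([[-np.sin(a)*-1*-1,np.cos(a),0],[np.cos(a),np.sin(a),0],[0,0,-1.]])
    Rt[:,0]=np.cross(Rt[:,1],Rt[:,2])
    s=R.T@(np.array([x,y,z])-o["tool_pos"])/500
    r=Ro.from_matrix(R.T@Rt).as_rotvec(degrees=True)/45
    print("shift",s.round(4),"turn",r.round(4),"cur",o["tool_pos"],"yaw",round(cur,2),"rows",round(np.linalg.norm(s)*8,1))
E
python3 - <<'E'
from h import *
go(473,321,200,71.5)
E
```

```text
shift [-0.69 -0.24  0.06] turn [-0.  0. -0.] cur [183.44 544.72 230.88] yaw 71.39 rows 5.9
```

```bash
python3 -m creep '[[[-0.69,-0.24,0.06],[0,0,0],1],[[-0.69,-0.24,0.06],[0,0,0],1],[[-0.69,-0.24,0.06],[0,0,0],1],[[-0.69,-0.24,0.06],[0,0,0],1],[[-0.69,-0.24,0.06],[0,0,0],1]]'; python3 - <<'E'
from h import *
go(473,321,200,71.5)
E
```

```text
t: 0.72
tool_pos: [431.0, 352.6, 205.4]
orientation: [[-0.948, 0.319, -0.0], [0.319, 0.948, -0.0], [0.0, -0.0, -1.0]]
wrist_force: [0.8, 1.2, -0.7]
opening: 1.003
grasp_force: 0.0
shift [-0.1  -0.03  0.01] turn [-0. -0. -0.] cur [430.97 352.63 205.43] yaw 71.4 rows 0.8
```

```bash
python3 -m creep '[[[-0.1,-0.03,0.01],[0,0,0],1],[[-0.1,-0.03,0.01],[0,0,0],1],[[-0.1,-0.03,0.01],[0,0,0],1]]'; python3 - <<'E'
from h import *
p,d,P,o=shot("wrist","w1");print(o["tool_pos"])
z=P[...,2]
for lo,hi in((58,72),(76,90),(97,112)):
    m=(z>lo)&(z<hi)&(abs(P[...,0]-513)<130)&(abs(P[...,1]-307)<130)
    S=comp(m,P);print(lo,len(S),rect(S),S.mean(0))
    v,u=np.nonzero(m);print(u.min(),u.max(),v.min(),v.max())
E
```

```text
t: 1.1
tool_pos: [471.7, 324.3, 200.5]
orientation: [[-0.948, 0.319, -0.001], [0.319, 0.948, 0.0], [0.001, -0.0, -1.0]]
wrist_force: [-0.4, 1.1, -0.2]
opening: 1.0
grasp_force: 0.0
[471.71 324.27 200.5 ]
58 10462 [511.01 307.18 170.54  80.24 -18.41] [501.51 310.41  65.33]
271 361 135 303
76 1197 [551.03 294.17  39.42  37.35 -19.5 ] [549.73 294.36  80.96]
297 337 167 292
97 1518 [470.52 320.85  34.23  33.87 -18.23] [469.75 321.23 104.88]
295 337 172 215
```

View pics/w1.png

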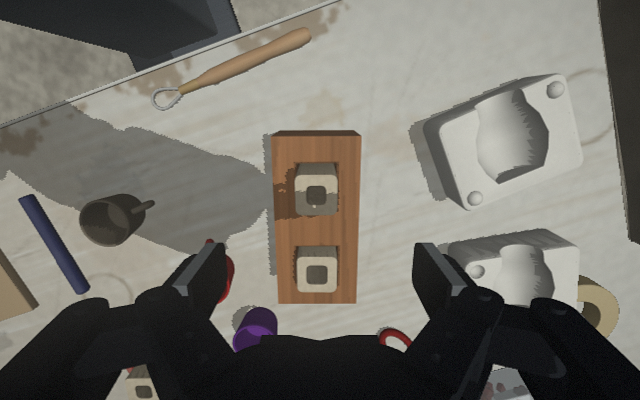

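```bash
python3 - <<'E'
from h import *
go(470.5,321,70,71.7)
E
```

```text
shift [-0.   -0.01  0.26] turn [ 0.   -0.   -0.01] cur [471.4  324.7  200.67] yaw 71.46 rows 2.1
```

```bash
sed -i 's/precision=2/precision=4/' h.py; python3 -m creep '[[[-0.001,-0.008,0.1],[0,0,0],1],[[-0.001,-0.008,0.2],[0,0,0],1],[[-0.001,-0.008,0.26],[0,0,0],1],[[-0.001,-0.008,0.26],[0,0,0],1]]' 40
python3 -m creep '[[[0,0,0],[0,0,0],0.3],[[0,0,0],[0,0,0],0.2],[[0,0,0],[0,0,0],0.2],[[0,0,0],[0,0,0],0.2],[[0,0,0],[0,0,0],0.2]]' 40
```

```text
t: 1.65
tool_pos: [469.9, 320.3, 69.5]
orientation: [[-0.948, 0.318, -0.003], [0.318, 0.948, -0.002], [0.002, -0.002, -1.0]]
wrist_force: [-0.3, -0.2, 1.1]
opening: 0.998
grasp_force: 0.0
t: 2.28
tool_pos: [471.8, 320.3, 71.6]
orientation: [[-0.948, 0.319, 0.001], [0.319, 0.948, 0.001], [-0.001, 0.001, -1.0]]
wrist_force: [0.0, 0.4, 9.2]
opening: 0.395
grasp_force: 40.5
```

```bash
python3 -m creep '[[[0,0,-0.03],[0,0,0],0.2],[[0,0,-0.07],[0,0,0],0.2],[[0,0,-0.11],[0,0,0],0.2],[[0,0,-0.18],[0,0,0],0.2],[[0,0,-0.26],[0,0,0],0.2]]' 60
python3 - <<'E'
from h import *
go(535,-220,200,103.5)
print(arm.get_obs()["q"])
p,d,P,o=shot("wrist","w2");print(o["tool_pos"],o["opening"],o["grasp_force"])
# post top
z=P[...,2];T=o["tool_pos"]
m=(abs(z-T[2]-35)<12)&(abs(P[...,0]-T[0])<30)&(abs(P[...,1]-T[1])<30)
S=comp(m,P);print(len(S),rect(S),S.mean(0), (S.mean(0)-T)@o["orientation"])
E
```

```text
t: 2.9
tool_pos: [471.1, 319.7, 202.6]
orientation: [[-0.948, 0.319, -0.0], [0.319, 0.948, -0.0], [0.0, -0.0, -1.0]]
wrist_force: [0.3, -0.6, -0.6]
opening: 0.392
grasp_force: 59.9
shift [-0.4655 -0.9822  0.0054] turn [-0.0002 -0.0002 -0.7136] cur [471.1488 319.7251 202.6125] yaw 71.39 rows 8.7
[-0.6052  0.7322 -0.0924  1.545   0.0809  0.8684  0.5196]
[471.1488 319.7251 202.6125] 0.392260406700254 59.90411460399628
8586 [469.6189 319.0726  60.6533  35.2796  71.6791] [466.6598 320.2539 236.2294] [  4.427   -0.938  -33.6162]
```

View pics/w2.png

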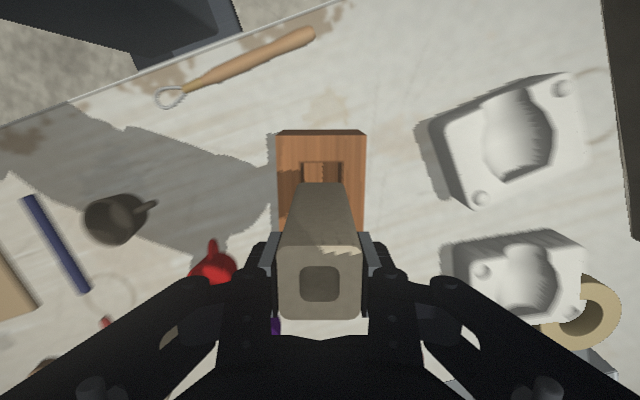

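```bash
python3 -m creep '[[[-0.46,-0.98,0],[0,0,-0.71],0.2],[[-0.46,-0.98,0],[0,0,-0.71],0.2],[[-0.46,-0.98,0],[0,0,-0.71],0.2],[[-0.46,-0.98,0],[0,0,-0.71],0.2],[[-0.46,-0.98,0],[0,0,-0.71],0.2]]'
python3 - <<'E'
from h import *
go(535,-220,200,103.5)
E
```

```text
t: 3.58
tool_pos: [507.0, 7.3, 201.6]
orientation: [[-0.973, -0.231, 0.001], [-0.231, 0.973, -0.0], [-0.001, -0.001, -1.0]]
wrist_force: [1.0, 0.6, -1.1]
opening: 0.386
grasp_force: 60.3
shift [ 0.0503 -0.4552  0.0034] turn [-0.0008  0.001  -0.0037] cur [506.9675   7.2604 201.5763] yaw 103.34 rows 3.7
```

```bash
python3 -m creep '[[[0.05,-0.455,0],[0,0,-0.004],0.2],[[0.05,-0.455,0],[0,0,-0.004],0.2],[[0.05,-0.455,0],[0,0,-0.004],0.2],[[0.05,-0.455,0],[0,0,-0.004],0.2],[[0.05,-0.455,0],[0,0,-0.004],0.2]]'
python3 - <<'E'
from h import *
import time
p,d,P,o=shot("wrist","w3");T=o["tool_pos"];print(T,o["joint_vel"].max())
z=P[...,2]
m=(abs(z-T[2]-33.8)<4)&(np.hypot(P[...,0]-T[0],P[...,1]-T[1])<40)
S=comp(m,P);print("post top",len(S),rect(S),S.mean(0),(np.r_[rect(S)[:2],S[:,2].mean()]-T)@o["orientation"])
m=(z>10)&(z<24)&(P[...,1]<-200);S=comp(m,P);print("base",len(S),rect(S),S.mean(0))
np.savez("pics/w3.npz",P=P)
E
```

```text
t: 4.2
tool_pos: [534.4, -221.1, 201.0]
orientation: [[-0.973, -0.229, -0.0], [-0.229, 0.973, -0.002], [0.001, -0.001, -1.0]]
wrist_force: [-0.7, 0.6, -1.2]
opening: 0.392
grasp_force: 60.5
[ 534.4149 -221.0879  201.0027] 0.05164422188503731
post top 5976 [ 532.9584 -222.2006   59.5764   35.368   -77.7858] [ 530.9653 -222.2358  234.4999] [  1.6925  -0.7978 -33.4951]
base 17245 [ 531.1331 -300.1052  219.9119   90.3916   13.3522] [ 518.149  -303.4207   16.3413]
```

View pics/w3.png

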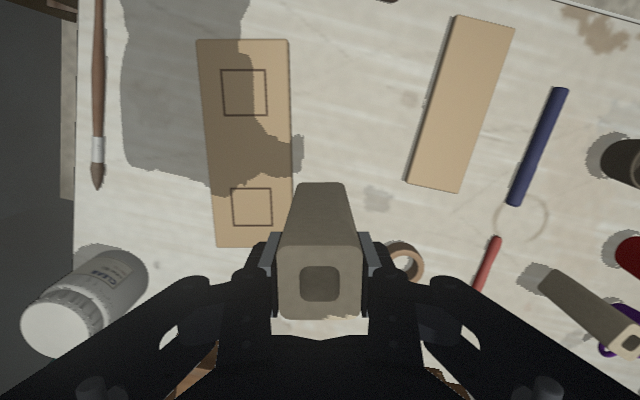

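The post is held cleanly, with its top centred near (320,282). The base's seat outlines are centred near (244,92) and (251,206).

```bash
python3 - <<'E'
from h import *
P=np.load("pics/w3.npz")["P"]
for u,v in((244,92),(251,206)): print(P[v,u])
x=np.array([-.973,-.229])
c=np.array([531.1,-300.1]);e=np.array([np.cos(np.radians(13.35)),np.sin(np.radians(13.35))])
for s in(60,-60):
    q=c+s*e;print("seat",q); t=q-1.3*x; print("tcp",t)
go(*(c+60*e-1.3*x),130,103.35)
E
```

```text
[ 472.5582 -313.54     16.2964]
[ 588.8148 -286.0869   16.9786]
seat [ 589.4787 -286.2461]
tcp [ 590.7436 -285.9484]
seat [ 472.7213 -313.9539]
tcp [ 473.9862 -313.6562]
shift [-0.0777 -0.1567  0.1423] turn [-0.0005 -0.      0.0012] cur [ 534.7657 -218.6997  201.1358] yaw 103.4 rows 1.8
```

```bash
python3 -m creep '[[[-0.078,-0.157,0.05],[0,0,0],0.2],[[-0.078,-0.157,0.1],[0,0,0],0.2],[[-0.078,-0.157,0.15],[0,0,0],0.2],[[-0.078,-0.157,0.15],[0,0,0],0.2],[[-0.078,-0.157,0.15],[0,0,0],0.2]]'
python3 - <<'E'
from h import *
go(590.7,-285.9,83.5,103.35)
E
```

```text
t: 4.88
tool_pos: [592.0, -284.2, 127.4]
orientation: [[-0.972, -0.235, 0.001], [-0.235, 0.972, -0.001], [-0.001, -0.001, -1.0]]
wrist_force: [0.5, 0.1, -1.1]
opening: 0.392
grasp_force: 60.3
shift [ 0.0034 -0.0026  0.0879] turn [-0.0011  0.0017  0.0049] cur [ 591.9992 -284.2158  127.4267] yaw 103.57 rows 0.7
```

```bash
python3 -m creep '[[[0.002,-0.002,0.04],[0,0,0.004],0.2],[[0.002,-0.002,0.07],[0,0,0.004],0.2],[[0.002,-0.002,0.07],[0,0,0.004],0.2],[[0.002,-0.002,0.07],[0,0,0.004],0.2]]'
python3 - <<'E'
from h import *
go(590.7,-285.9,83.5,103.35)
p,d,P,o=shot("wrist","w4");go(590.7,-285.9,83.5,103.35)
E
```

```text
t: 5.38
tool_pos: [591.1, -286.1, 91.6]
orientation: [[-0.973, -0.231, 0.001], [-0.231, 0.973, -0.0], [-0.001, -0.001, -1.0]]
wrist_force: [1.0, -0.1, -0.9]
opening: 0.393
grasp_force: 60.4
shift [0.0006 0.0005 0.0163] turn [-0.0008  0.001  -0.0001] cur [ 591.0598 -286.0695   91.6316] yaw 103.34 rows 0.1
shift [0.0005 0.0006 0.0162] turn [-0.0009  0.001  -0.0002] cur [ 591.0301 -286.1437   91.6216] yaw 103.34 rows 0.1
```

View pics/w4.png

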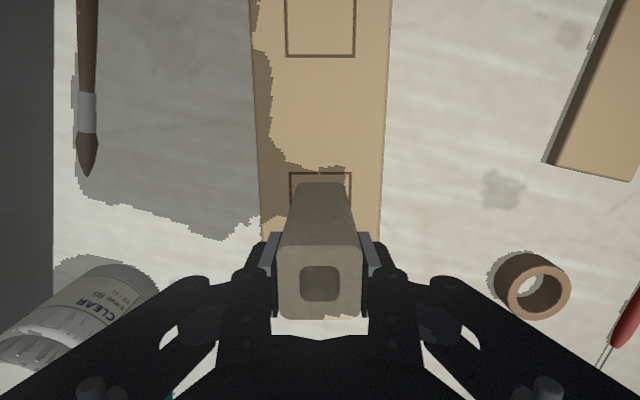

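The post foot sits inside the far seat outline, spanning cols 293–346 against 290–351. I'll lower it.

```bash
python3 -m creep '[[[0,0,0.008],[0,0,0],0.2],[[0,0,0.014],[0,0,0],0.2],[[0,0,0.017],[0,0,0],0.2],[[0,0,0.018],[0,0,0],0.2],[[0,0,0.018],[0,0,0],0.2]]'
```

```text
t: 6.05
tool_pos: [590.8, -286.0, 82.7]
orientation: [[-0.973, -0.231, 0.0], [-0.231, 0.973, -0.0], [-0.0, -0.0, -1.0]]
wrist_force: [-5.7, 2.4, 15.9]
opening: 0.389
grasp_force: 62.7
```

Contact. Release and rise.

```bash
python3 -m creep '[[[0,0,0],[0,0,0],0.5],[[0,0,0],[0,0,0],0.8],[[0,0,0],[0,0,0],0.8],[[0,0,0],[0,0,0],0.8]]'
python3 -m creep '[[[0,0,-0.05],[0,0,0],0.9],[[0,0,-0.15],[0,0,0],1],[[0,0,-0.25],[0,0,0],1],[[0,0,-0.25],[0,0,0],1]]'
python3 - <<'E'
from h import *
p,d,P,o=shot("wrist","w5");T=o["tool_pos"];z=P[...,2]
m=(z>105)&(z<125)&(np.hypot(P[...,0]-T[0],P[...,1]-T[1])<60);S=comp(m,P);print("post",len(S),rect(S),S.mean(0))
go(609,94.5,200,73.5)
E
```

```text
t: 6.55
tool_pos: [590.6, -286.1, 81.7]
orientation: [[-0.973, -0.231, -0.0], [-0.231, 0.973, -0.0], [0.0, -0.0, -1.0]]
wrist_force: [0.9, 0.5, 0.0]
opening: 0.796
grasp_force: 0.0
t: 7.05
tool_pos: [591.9, -286.5, 210.4]
orientation: [[-0.973, -0.23, 0.005], [-0.23, 0.973, -0.002], [-0.005, -0.003, -1.0]]
wrist_force: [-0.9, -0.1, -0.8]
opening: 1.002
grasp_force: 0.0
post 1557 [ 589.047  -286.0269   34.2313   34.0132   13.7156] [ 587.8505 -286.2504  115.6129]
shift [-0.2105  0.7327  0.0154] turn [-0.0013  0.0027  0.663 ] cur [ 591.0718 -286.2246  208.0692] yaw 103.34 rows 6.1
```

```bash
python3 -m creep '[[[-0.21,0.733,0],[0,0,0.663],1],[[-0.21,0.733,0],[0,0,0.663],1],[[-0.21,0.733,0],[0,0,0.663],1],[[-0.21,0.733,0],[0,0,0.663],1],[[-0.21,0.733,0],[0,0,0.663],1]]'
python3 - <<'E'
from h import *
go(608,94.5,200,73.5)
E
```

```text
t: 7.72
tool_pos: [604.6, 28.0, 205.8]
orientation: [[-0.959, 0.284, -0.001], [0.284, 0.959, -0.0], [0.001, -0.001, -1.0]]
wrist_force: [0.7, 0.5, 0.6]
opening: 1.001
grasp_force: 0.0
shift [0.0312 0.1294 0.0115] turn [-0.001  -0.0015 -0.    ] cur [604.5785  28.0171 205.7797] yaw 73.5 rows 1.1
```

```bash
python3 -m creep '[[[0.031,0.129,0],[0,0,0],1],[[0.031,0.129,0],[0,0,0],1],[[0.031,0.129,0],[0,0,0],1],[[0.031,0.129,0],[0,0,0],1]]'
python3 - <<'E'
from h import *
p,d,P,o=shot("wrist","w6");T=o["tool_pos"];z=P[...,2]
m=(z>90)&(z<108)&(np.hypot(P[...,0]-T[0],P[...,1]-T[1])<60);S=comp(m,P);r=rect(S);print("post",len(S),r,S.mean(0))
go(r[0],r[1],55,73.5)
E
```

```text
t: 8.22
tool_pos: [608.5, 90.7, 206.3]
orientation: [[-0.958, 0.286, -0.001], [0.286, 0.958, -0.001], [0.0, -0.001, -1.0]]
wrist_force: [0.3, -0.3, -0.4]
opening: 1.0
grasp_force: 0.0
post 1406 [608.4833  94.7902  34.0632  33.7819 -18.0338] [607.4816  94.9597  99.7164]
shift [0.0024 0.0078 0.303 ] turn [-0.0009 -0.0003 -0.0023] cur [608.5956  90.7955 206.4926] yaw 73.4 rows 2.4
```

View pics/w6.png

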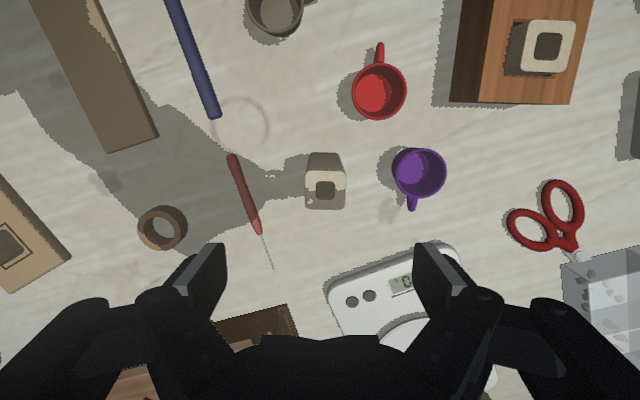

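```bash
python3 -m creep '[[[0.002,0.008,0.1],[0,0,0.02],0.75],[[0.002,0.008,0.2],[0,0,0.02],0.75],[[0.002,0.008,0.26],[0,0,0.02],0.75],[[0.002,0.008,0.279],[0,0,0.02],0.75],[[0.002,0.008,0.279],[0,0,0.02],0.75]]'
python3 -m creep '[[[0,0,0],[0,0,0],0.3],[[0,0,0],[0,0,0],0.2],[[0,0,0],[0,0,0],0.2],[[0,0,0],[0,0,0],0.2],[[0,0,0],[0,0,0],0.2]]' 60
```

```text
t: 8.9
tool_pos: [609.0, 96.0, 67.6]
orientation: [[-0.954, 0.3, 0.0], [0.3, 0.954, -0.0], [-0.0, -0.0, -1.0]]
wrist_force: [0.2, -0.4, -0.0]
opening: 0.752
grasp_force: 0.0
t: 9.52
tool_pos: [609.3, 96.3, 68.5]
orientation: [[-0.954, 0.299, 0.002], [0.299, 0.954, -0.0], [-0.002, 0.0, -1.0]]
wrist_force: [-2.2, -0.9, 7.0]
opening: 0.395
grasp_force: 59.0
```

```bash
python3 -m creep '[[[0,0,-0.05],[0,0,0],0.2],[[0,0,-0.15],[0,0,0],0.2],[[0,0,-0.27],[0,0,0],0.2],[[0,0,-0.27],[0,0,0],0.2]]'
python3 - <<'E'
from h import *
go(474,-313.7,200,103.35)
E
```

```text
t: 10.02
tool_pos: [610.3, 96.7, 206.8]
orientation: [[-0.954, 0.299, 0.007], [0.299, 0.954, 0.001], [-0.006, 0.003, -1.0]]
wrist_force: [-0.6, 0.1, -2.9]
opening: 0.389
grasp_force: 60.5
shift [ 0.0145 -0.8649  0.0106] turn [ 0.002   0.0091 -0.6836] cur [610.2723  96.7461 206.8208] yaw 72.59 rows 6.9
```

```bash
python3 -m creep '[[[0.015,-0.865,0],[0,0,-0.684],0.2],[[0.015,-0.865,0],[0,0,-0.684],0.2],[[0.015,-0.865,0],[0,0,-0.684],0.2],[[0.015,-0.865,0],[0,0,-0.684],0.2],[[0.015,-0.865,0],[0,0,-0.684],0.2]]'
python3 - <<'E'
from h import *
go(474,-313.7,200,103.35)
E
```

```text
t: 10.65
tool_pos: [509.1, -201.9, 202.0]
orientation: [[-0.973, -0.232, -0.0], [-0.232, 0.973, 0.0], [0.0, 0.0, -1.0]]
wrist_force: [1.9, 0.3, -2.0]
opening: 0.386
grasp_force: 60.5
shift [ 0.12   -0.2012  0.0039] turn [ 0.0001 -0.0002  0.0008] cur [ 509.057  -201.9277  201.976 ] yaw 103.39 rows 1.9
```

```bash
python3 -m creep '[[[0.121,-0.201,0],[0,0,0],0.2],[[0.121,-0.201,0],[0,0,0],0.2],[[0.121,-0.201,0.05],[0,0,0],0.2],[[0.121,-0.201,0.15],[0,0,0],0.2],[[0.121,-0.201,0.21],[0,0,0],0.2]]'
python3 - <<'E'
from h import *
go(473,-313.9,92,103.35)
E
```

```text
t: 11.28
tool_pos: [473.7, -311.5, 95.0]
orientation: [[-0.973, -0.231, -0.002], [-0.232, 0.973, 0.001], [0.001, 0.001, -1.0]]
wrist_force: [0.4, -1.1, -1.7]
opening: 0.392
grasp_force: 60.6
shift [ 0.0024 -0.0044  0.006 ] turn [ 0.0019 -0.0018  0.0008] cur [ 473.6527 -311.4945   95.0168] yaw 103.39 rows 0.1
```

```bash
python3 -m creep '[[[0,-0.001,0.004],[0,0,0],0.2],[[0,-0.001,0.004],[0,0,0],0.2],[[0,-0.001,0.004],[0,0,0],0.2]]'
python3 - <<'E'
from h import *
p,d,P,o=shot("wrist","w7");go(473,-313.9,92,103.35)
cv2.imwrite("pics/w7b.png",np.hstack([cv2.imread("pics/w4.png")[150:340,240:400],p[150:340,240:400]])[:, :].repeat(2,0).repeat(2,1))
E
```

```text
t: 11.65
tool_pos: [475.1, -312.7, 96.5]
orientation: [[-0.973, -0.231, 0.002], [-0.231, 0.973, -0.001], [-0.001, -0.001, -1.0]]
wrist_force: [0.4, 0.5, -2.2]
opening: 0.392
grasp_force: 60.6
shift [ 0.0046 -0.0015  0.0088] turn [-0.0016  0.0014  0.0006] cur [ 475.0702 -312.6164   96.3823] yaw 103.38 rows 0.1
```

View pics/w7b.png

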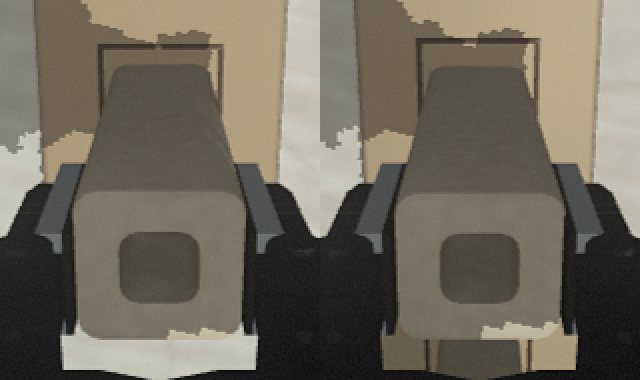

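```bash
python3 -m creep '[[[0.003,-0.001,0.009],[0,0,0],0.2],[[0.003,-0.001,0.009],[0,0,0],0.2],[[0.003,-0.001,0.018],[0,0,0],0.2],[[0.003,-0.001,0.018],[0,0,0],0.2],[[0.003,-0.001,0.018],[0,0,0],0.2]]'
```

```text
t: 12.32
tool_pos: [473.3, -313.2, 86.3]
orientation: [[-0.973, -0.231, -0.0], [-0.231, 0.973, -0.0], [0.0, -0.0, -1.0]]
wrist_force: [-0.0, 0.6, -1.8]
opening: 0.386
grasp_force: 60.6
```

```bash
python3 -m creep '[[[0,-0.001,0.004],[0,0,0],0.2],[[0,-0.001,0.006],[0,0,0],0.2],[[0,-0.001,0.008],[0,0,0],0.2],[[0,-0.001,0.008],[0,0,0],0.2]]'
```

```text
t: 12.82
tool_pos: [474.0, -314.1, 84.2]
orientation: [[-0.973, -0.231, 0.002], [-0.231, 0.973, -0.002], [-0.001, -0.002, -1.0]]
wrist_force: [-7.0, 2.2, 38.2]
opening: 0.388
grasp_force: 65.9
```

```bash
python3 -m creep '[[[0,0,-0.003],[0,0,0],0.2],[[0,0,-0.003],[0,0,0],0.5],[[0,0,-0.003],[0,0,0],0.8],[[0,0,-0.003],[0,0,0],0.8]]'
python3 -m creep '[[[0,0,-0.05],[0,0,0],0.9],[[0,0,-0.15],[0,0,0],1],[[0,0,-0.25],[0,0,0],1],[[0.05,0,-0.25],[0,0,0],1],[[0.05,0,-0.25],[0,0,0],1]]'
python3 - <<'E'
from h import *
p,d,P,o=shot("wrist","w8");T=o["tool_pos"];z=P[...,2]
for lo in(-20,70):
    w=(P[...,0]-T[0]);m=(z>105)&(z<125)&(P[...,1]<-250)
    m&=(P[...,0]<530) if lo<0 else (P[...,0]>530)
    S=comp(m,P);print("post",len(S),rect(S),S.mean(0))
m=(z>6)&(z<18)&(P[...,1]>-200)&(P[...,1]<-30)&(P[...,0]<570);S=comp(m,P);print("shelf",rect(S),S.mean(0))
go(442,-98.5,120,90.5)
go(442,-98.5,120,0.5)
print(o["q"])
E
```

```text
t: 13.32
tool_pos: [473.4, -313.6, 83.6]
orientation: [[-0.973, -0.231, -0.0], [-0.231, 0.973, 0.0], [0.0, 0.0, -1.0]]
wrist_force: [-0.1, 0.4, -0.1]
opening: 0.804
grasp_force: 0.0
t: 13.95
tool_pos: [447.9, -320.3, 209.1]
orientation: [[-0.973, -0.23, -0.001], [-0.23, 0.973, -0.001], [0.001, -0.001, -1.0]]
wrist_force: [-0.5, 0.4, -0.0]
opening: 0.999
grasp_force: 0.0
post 1549 [ 473.2592 -314.55     35.1303   33.6574   13.5308] [ 471.4905 -314.9995  115.2051]
post 469 [ 575.1262 -289.1653   33.3764    8.2127  -73.6797] [ 573.7701 -289.6297  112.6384]
shelf [440.1653 -99.353  169.8342  61.6755   0.7926] [ 434.5537 -101.4545   12.0726]
shift [-0.089   0.4337  0.1776] turn [-0.0003 -0.0002  0.2854] cur [ 448.7792 -319.729   208.8283] yaw 103.34 rows 3.8
shift [-0.089   0.4337  0.1776] turn [-0.     -0.0004 -1.7146] cur [ 448.7792 -319.729   208.8283] yaw 103.34 rows 3.8
[ 0.777   0.7184 -0.4122  1.6006  0.3459  0.8957  2.0403]
```

View pics/w8.png

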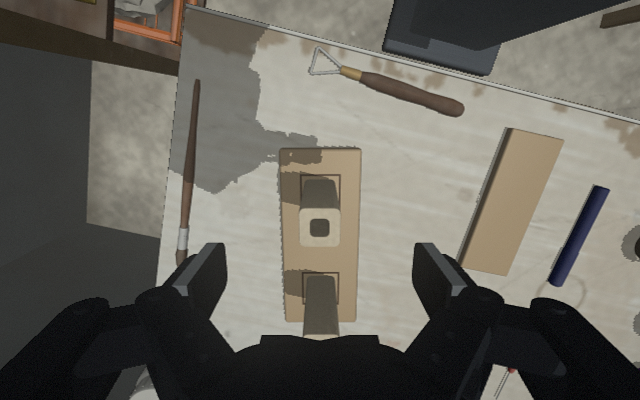

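Both posts stand inside their outlines, at (320,195) and (322,300) in the picture. Next is the shelf.

```bash
python3 -m creep '[[[-0.09,0.433,0.02],[0,0,0.28],0.85],[[-0.09,0.433,0.06],[0,0,0.28],0.85],[[-0.09,0.433,0.11],[0,0,0.28],0.85],[[-0.09,0.433,0.18],[0,0,0.28],0.85],[[-0.09,0.433,0.18],[0,0,0.28],0.85]]'
python3 - <<'E'
from h import *
p,d,P,o=shot("wrist","w9");T=o["tool_pos"];z=P[...,2]
m=(z>6)&(z<18)&(abs(P[...,1]+99)<60)&(P[...,0]<570);S=comp(m,P);print("shelf",len(S),rect(S),S.mean(0))
Q=((P-T)@o["orientation"]).reshape(-1,3);Q=Q[np.isfinite(Q).all(1)]
k=(abs(Q[:,0])<20)&(abs(Q[:,1])>20)&(abs(Q[:,1])<75)&(Q[:,2]<25)&(Q[:,2]>-60)
for s in(-1,1):
    F=Q[k&(Q[:,1]*s>0)];print("finger",s,len(F),np.percentile(F[:,2],[50,90,99,100]),"inner",np.percentile(abs(F[:,1]),[0,1,5]))
r=rect(S);go(r[0],r[1],30,r[4]+90)
E
```

```text
t: 14.62
tool_pos: [442.2, -95.0, 116.4]
orientation: [[-1.0, -0.019, -0.004], [-0.019, 1.0, 0.002], [0.004, 0.002, -1.0]]
wrist_force: [0.3, -1.2, 1.7]
opening: 0.852
grasp_force: 0.0
shelf 14676 [440.118  -99.1004 169.4984  60.1062   1.0383] [432.3391 -99.2095  12.3168]
finger -1 3962 [-42.437  -19.3109 -10.945   -7.7298] inner [33.8919 36.37   36.6344]
finger 1 3986 [-42.5522 -19.2095 -10.8885  -8.0647] inner [32.7583 35.178  35.5534]
shift [ 0.0047 -0.0046  0.175 ] turn [ 0.0007 -0.0033 -0.0015] cur [442.6586 -96.8228 117.4919] yaw 90.97 rows 1.4
```

View pics/w9.png

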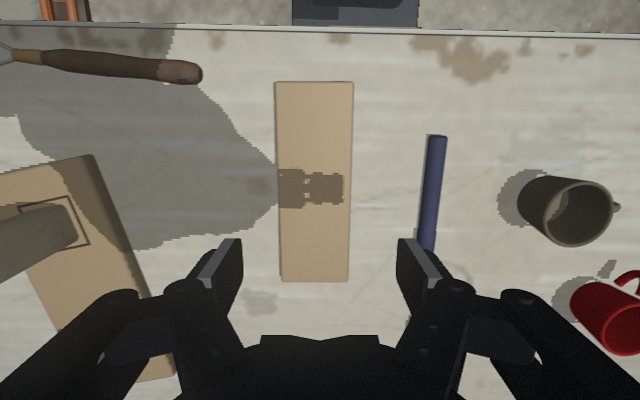

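```bash
python3 -m creep '[[[0.005,-0.005,0.08],[0,0,0],0.85],[[0.005,-0.005,0.15],[0,0,0],0.85],[[0.005,-0.005,0.2],[0,0,0],0.85],[[0.005,-0.005,0.225],[0,0,0],0.85],[[0.005,-0.005,0.225],[0,0,0],0.85]]'
python3 -m creep '[[[0,0,0.004],[0,0,0],0.85],[[0,0,0.008],[0,0,0],0.85],[[0,0,0.012],[0,0,0],0.85],[[0,0,0.012],[0,0,0],0.85]]'
python3 - <<'E'
from h import *
go(440.1,-99.1,-3,91)
E
```

```text
t: 15.3
tool_pos: [440.4, -101.5, 6.3]
orientation: [[-1.0, -0.013, -0.0], [-0.013, 1.0, -0.0], [0.0, -0.0, -1.0]]
wrist_force: [0.4, -0.3, 0.2]
opening: 0.848
grasp_force: 0.0
t: 15.8
tool_pos: [440.3, -101.0, 0.2]
orientation: [[-1.0, -0.014, -0.0], [-0.014, 1.0, -0.0], [0.0, -0.0, -1.0]]
wrist_force: [-0.3, -0.4, -0.3]
opening: 0.848
grasp_force: 0.0
shift [0.0004 0.0037 0.0065] turn [-0.0001 -0.     -0.0048] cur [ 440.3253 -100.963     0.2438] yaw 90.79 rows 0.1
```

```bash
python3 -m creep '[[[0,0.004,0.004],[0,0,-0.004],0.85],[[0,0.004,0.006],[0,0,-0.004],0.85],[[0,0.004,0.006],[0,0,-0.004],0.75],[[0,0.004,0.006],[0,0,-0.004],0.6],[[0,0.004,0.006],[0,0,-0.004],0.5]]' 60
python3 -m creep '[[[0,0,0],[0,0,0],0.5],[[0,0,0],[0,0,0],0.5],[[0,0,0],[0,0,0],0.5]]' 60
```

```text
t: 16.42
tool_pos: [440.3, -99.0, -2.4]
orientation: [[-1.0, -0.017, 0.0], [-0.017, 1.0, -0.0], [-0.0, -0.0, -1.0]]
wrist_force: [-2.0, 0.3, 10.4]
opening: 0.685
grasp_force: 62.7
t: 16.8
tool_pos: [440.3, -99.0, -2.4]
orientation: [[-1.0, -0.017, 0.0], [-0.017, 1.0, -0.0], [-0.0, -0.0, -1.0]]
wrist_force: [-1.5, -0.3, 10.6]
opening: 0.684
grasp_force: 62.7
```

```bash
python3 -m creep '[[[0,0,-0.04],[0,0,0],0.5],[[0,0,-0.12],[0,0,0],0.5],[[0,0,-0.22],[0,0,0],0.5],[[0,0,-0.34],[0,0,0],0.5],[[0,0,-0.36],[0,0,0],0.5]]'
python3 - <<'E'
from h import *
go(531.1,-300.3,176,103.6)
p,d,P,o=shot("wrist","w10")
go(531.1,-300.3,176,103.6)
print(o["opening"],o["grasp_force"],o["wrist_force"])
T=o["tool_pos"]
Q=((P-T)@o["orientation"]);m=(abs(Q[...,0])<100)&(abs(Q[...,1])<36)&(Q[...,2]>-18)&(Q[...,2]<3)
S=comp(m,Q);print(len(S),rect(S),S.mean(0),np.percentile(S[:,0],[.5,99.5]))
E
```

```text
t: 17.42
tool_pos: [441.0, -99.3, 180.2]
orientation: [[-1.0, -0.016, 0.004], [-0.016, 1.0, -0.001], [-0.004, -0.001, -1.0]]
wrist_force: [0.4, 0.3, -3.4]
opening: 0.683
grasp_force: 67.2
shift [-0.1736 -0.4048  0.0096] turn [-0.0019  0.0054 -0.2816] cur [441.0069 -99.3225 180.2155] yaw 90.93 rows 3.5
shift [-0.174  -0.4047  0.0079] turn [-0.0017  0.004  -0.2817] cur [440.8263 -99.3782 179.4699] yaw 90.92 rows 3.5
0.6825006260382263 67.19234704971313 [ 0.3712  0.3415 -3.4081]
37662 [ 21.2444  -0.4248 127.4091  71.2199  -0.2302] [ 30.1411  -0.557  -14.6427] [-38.6167  84.3058]
```

View pics/w10.png

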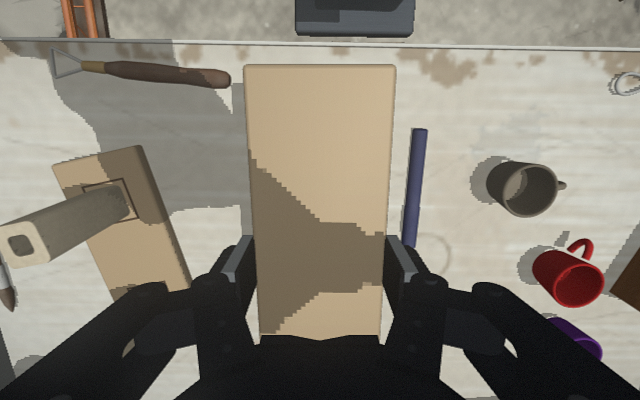

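```bash
python3 -m creep '[[[-0.04,-0.1,0],[0,0,-0.28],0.5],[[-0.09,-0.21,0],[0,0,-0.28],0.5],[[-0.14,-0.32,0],[0,0,-0.28],0.5],[[-0.174,-0.405,0],[0,0,-0.28],0.5],[[-0.174,-0.405,0],[0,0,-0.28],0.5]]'
python3 -m creep '[[[0,0,0.03],[0,0,0],0.5],[[0,0,0.08],[0,0,0],0.5],[[0,0,0.1],[0,0,0],0.5],[[0,0,0.1],[0,0,0],0.5]]'
python3 - <<'E'
from h import *
go(530.8,-300.2,113.6,103.5)
E
```

```text
t: 18.1
tool_pos: [530.1, -302.7, 174.4]
orientation: [[-0.973, -0.231, -0.003], [-0.231, 0.973, 0.0], [0.003, 0.001, -1.0]]
wrist_force: [0.6, 0.7, -2.9]
opening: 0.681
grasp_force: 67.1
t: 18.6
tool_pos: [530.5, -299.3, 126.5]
orientation: [[-0.972, -0.235, -0.001], [-0.235, 0.972, 0.001], [0.001, 0.001, -1.0]]
wrist_force: [0.4, -0.6, -1.3]
opening: 0.681
grasp_force: 67.1
shift [-0.0003 -0.002   0.0258] turn [ 0.0011 -0.0014  0.0025] cur [ 530.4553 -299.2796  126.5195] yaw 103.61 rows 0.2
```

```bash
python3 -m creep '[[[0,-0.001,0.01],[0,0,0],0.5],[[0,-0.001,0.016],[0,0,0],0.5],[[0,-0.001,0.018],[0,0,0],0.5],[[0,-0.001,0.018],[0,0,0],0.5]]'
python3 - <<'E'
from h import *
go(530.8,-300.2,113.6,103.5)
E
```

```text
t: 19.1
tool_pos: [530.8, -300.5, 118.4]
orientation: [[-0.972, -0.234, 0.0], [-0.234, 0.972, -0.0], [-0.0, -0.0, -1.0]]
wrist_force: [-0.2, -0.1, -2.2]
opening: 0.68
grasp_force: 67.1
shift [-0.      0.0005  0.0095] turn [-0.0002  0.0001  0.0014] cur [ 530.8439 -300.4702  118.3559] yaw 103.56 rows 0.1
```

```bash
python3 -m creep '[[[0,0,0.004],[0,0,0.001],0.5],[[0,0,0.007],[0,0,0.001],0.5],[[0,0,0.0085],[0,0,0.001],0.5],[[0,0,0.0095],[0,0,0.001],0.5],[[0,0,0.0095],[0,0,0.001],0.5]]'
```

```text
t: 19.73
tool_pos: [530.9, -300.4, 113.7]
orientation: [[-0.972, -0.234, 0.0], [-0.234, 0.972, -0.0], [-0.0, -0.0, -1.0]]
wrist_force: [-1.7, 0.1, 3.4]
opening: 0.681
grasp_force: 67.7
```

```bash
python3 -m creep '[[[0,0,0.001],[0,0,0],0.66],[[0,0,0.001],[0,0,0],0.7],[[0,0,0.001],[0,0,0],0.8],[[0,0,0.001],[0,0,0],0.9]]' 20
python3 -m creep '[[[0,0,-0.03],[0,0,0],0.95],[[0,0,-0.1],[0,0,0],1],[[0,0,-0.2],[0,0,0],1],[[0.1,0.05,-0.25],[0,0,0],1],[[0.1,0.05,-0.25],[0,0,0],1]]'
python3 - <<'E'
from h import *
p,d,P,o=shot("wrist","w11");T=o["tool_pos"];z=P[...,2]
m=(z>121)&(z<136)&(P[...,1]<-240);S=comp(m,P);print("shelf",len(S),rect(S),S.mean(0),S[:,2].std())
m=(z>10)&(z<24)&(P[...,1]<-200);S=comp(m,P);print("base",len(S),rect(S),S.mean(0))
go(622,-101.5,150,103.5);print(o["q"])
p,d,P,o=shot("top");z=P[...,2];m=(z>118)&(z<140)&(P[...,1]<-200)&(P[...,1]>-400);S=comp(m,P);print("top shelf",len(S),rect(S))
E
```

```text
t: 20.23
tool_pos: [530.8, -300.5, 112.9]
orientation: [[-0.972, -0.234, -0.0], [-0.234, 0.972, -0.0], [0.0, -0.0, -1.0]]
wrist_force: [0.6, -0.4, 0.3]
opening: 0.898
grasp_force: 0.0
t: 20.85
tool_pos: [474.1, -287.9, 240.9]
orientation: [[-0.972, -0.233, 0.001], [-0.233, 0.972, -0.002], [-0.0, -0.002, -1.0]]
wrist_force: [1.1, -0.8, 0.8]
opening: 1.001
grasp_force: 0.0
shelf 11767 [ 530.5336 -300.9178  169.6045   60.1241   13.4368] [ 522.6341 -302.4555  128.2502] 0.8175166098159713
base 3964 [ 531.0099 -299.9117  218.1455   89.9151   13.4841] [ 476.8557 -298.3772   16.2556]
shift [-0.3714  0.295   0.1797] turn [-0.0026  0.0012 -0.0002] cur [ 475.7133 -288.0974  239.9795] yaw 103.49 rows 4.1
[ 0.7303  0.6918 -0.4717  1.5402  0.3555  0.994   1.9627]
top shelf 1021 [ 565.679  -291.7216  105.3524   60.6772   13.7861]
```

View pics/w11.png

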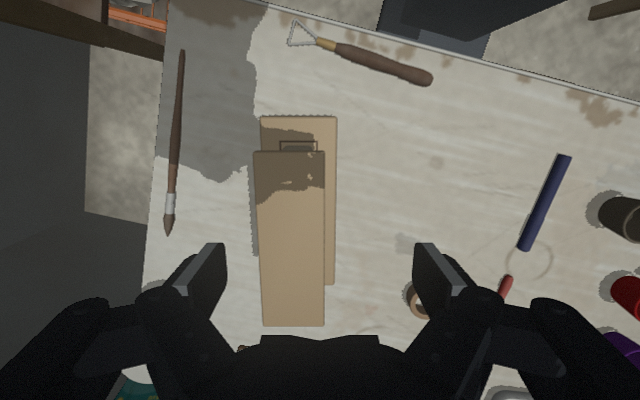

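```bash
python3 -m creep '[[[-0.371,0.295,0],[0,0,0],0.8],[[-0.371,0.295,0],[0,0,0],0.8],[[-0.371,0.295,0.04],[0,0,0],0.8],[[-0.371,0.295,0.12],[0,0,0],0.8],[[-0.371,0.295,0.18],[0,0,0],0.8]]'
python3 - <<'E'
from h import *
p,d,P,o=shot("wrist","w12");T=o["tool_pos"];z=P[...,2]
m=(z>16)&(z<28)&(np.hypot(P[...,0]-622,P[...,1]+101.5)<45);S=comp(m,P);c,r=cv2.minEnclosingCircle(S[:,:2].astype(np.float32));print("ring",len(S),c,r,rect(S),S[:,2].mean())
go(c[0],c[1],40,103.5)
E
```

```text
t: 21.58
tool_pos: [623.8, -97.0, 145.7]
orientation: [[-0.971, -0.238, -0.0], [-0.238, 0.971, 0.002], [-0.0, 0.002, -1.0]]
wrist_force: [-0.4, -0.4, 0.2]
opening: 0.797
grasp_force: 0.0
ring 1380 (621.8043823242188, -103.43821716308594) 24.981454849243164 [ 621.3545 -103.9625   48.6664   48.5852   14.5949] 21.86221799722354
shift [ 0.0013 -0.011   0.203 ] turn [ 0.0039 -0.0069  0.0049] cur [621.7288 -98.0932 141.5172] yaw 103.72 rows 1.6
```

```bash
python3 -m creep '[[[0.001,-0.008,0.08],[0,0,0],0.8],[[0.001,-0.008,0.16],[0,0,0],0.8],[[0.001,-0.008,0.2],[0,0,0],0.8],[[0.001,-0.008,0.2],[0,0,0],0.8],[[0.001,-0.008,0.2],[0,0,0],0.8]]'
python3 - <<'E'
from h import *
go(621.8,-103.4,2,103.5)
E
```

```text
t: 22.25
tool_pos: [623.5, -105.1, 49.5]
orientation: [[-0.972, -0.234, 0.002], [-0.234, 0.972, -0.0], [-0.002, -0.001, -1.0]]
wrist_force: [0.7, -0.5, 0.2]
opening: 0.798
grasp_force: 0.0
shift [0.0027 0.0043 0.095 ] turn [-0.0009  0.0023  0.0002] cur [ 623.4971 -105.1432   49.5285] yaw 103.51 rows 0.8
```

```bash
python3 -m creep '[[[0.003,0.003,0.04],[0,0,0],0.8],[[0.003,0.003,0.08],[0,0,0],0.8],[[0.003,0.003,0.092],[0,0,0],0.8],[[0.003,0.003,0.092],[0,0,0],0.8],[[0.003,0.003,0.092],[0,0,0],0.8]]'
python3 - <<'E'
from h import *
go(621.8,-103.4,2,103.5)
E
```

```text
t: 22.88
tool_pos: [621.3, -104.0, 2.7]
orientation: [[-0.972, -0.234, 0.001], [-0.234, 0.972, -0.0], [-0.001, -0.0, -1.0]]
wrist_force: [-0.5, 1.1, -0.1]
opening: 0.8
grasp_force: 0.0
shift [-0.0013  0.0009  0.0013] turn [-0.0005  0.001   0.0003] cur [ 621.2535 -104.0091    2.6531] yaw 103.51 rows 0.0
```

```bash
python3 -m creep '[[[-0.001,0,0],[0,0,0],0.65],[[-0.001,0,0],[0,0,0],0.5],[[-0.001,0,0],[0,0,0],0.4],[[-0.001,0,0],[0,0,0],0.4],[[-0.001,0,0],[0,0,0],0.4]]' 35
python3 -m creep '[[[0,0,-0.04],[0,0,0],0.4],[[0,0,-0.12],[0,0,0],0.4],[[0,0,-0.22],[0,0,0],0.4],[[0,0,-0.34],[0,0,0],0.4],[[0,0,-0.38],[0,0,0],0.4]]'
python3 - <<'E'
from h import *
go(531,-300.5,192,103.5)
p,d,P,o=shot("wrist","w13");T=o["tool_pos"];Q=(P-T)@o["orientation"]
m=(abs(Q[...,2]+20)<3.5)&(np.hypot(Q[...,0],Q[...,1])<25.5)&(Q[...,0]>-40);S=comp(m,Q);c,r=cv2.minEnclosingCircle(S[:,:2].astype(np.float32));print(len(S),c,r,S.mean(0))
E
```

```text
t: 23.5
tool_pos: [621.7, -103.9, 2.8]
orientation: [[-0.972, -0.234, 0.001], [-0.234, 0.972, -0.0], [-0.001, -0.0, -1.0]]
wrist_force: [-3.4, -0.7, 9.4]
opening: 0.577
grasp_force: 34.7
t: 24.12
tool_pos: [622.2, -103.7, 196.9]
orientation: [[-0.972, -0.234, 0.005], [-0.234, 0.972, -0.0], [-0.005, -0.002, -1.0]]
wrist_force: [0.5, 0.6, -1.1]
opening: 0.578
grasp_force: 36.4
shift [ 0.2694 -0.34    0.0091] turn [-0.0021  0.0064  0.0004] cur [ 622.2197 -103.7352  196.918 ] yaw 103.52 rows 3.5
5083 (0.02648039162158966, 0.0027178716845810413) 25.477907180786133 [  1.4142  -0.1718 -19.1307]
```

View pics/w13.png

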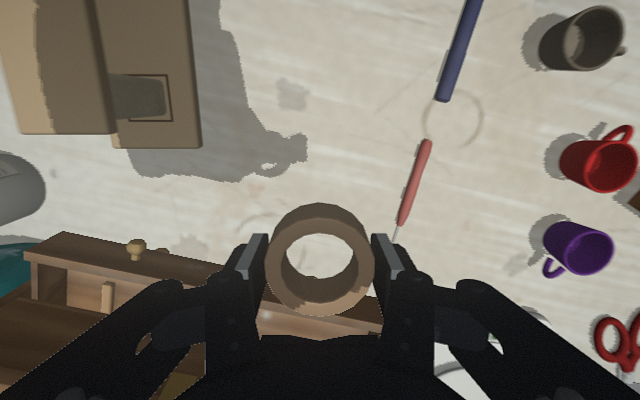

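```bash
python3 -m creep '[[[0.07,-0.09,0],[0,0,0],0.4],[[0.15,-0.19,0],[0,0,0],0.4],[[0.22,-0.28,0],[0,0,0],0.4],[[0.27,-0.34,0],[0,0,0],0.4],[[0.27,-0.34,0],[0,0,0],0.4]]'
python3 -m creep '[[[0,0,0.03],[0,0,0],0.4],[[0,0,0.07],[0,0,0],0.4],[[0,0,0.09],[0,0,0],0.4],[[0,0,0.09],[0,0,0],0.4]]'
python3 - <<'E'
from h import *
go(530.6,-300.7,131,103.5)
E
```

```text
t: 24.8
tool_pos: [528.1, -303.7, 192.6]
orientation: [[-0.973, -0.23, -0.0], [-0.23, 0.973, -0.001], [0.001, -0.001, -1.0]]
wrist_force: [0.1, 0.6, -0.1]
opening: 0.574
grasp_force: 36.5
t: 25.3
tool_pos: [529.9, -299.9, 146.4]
orientation: [[-0.972, -0.235, -0.001], [-0.235, 0.972, 0.001], [0.001, 0.001, -1.0]]
wrist_force: [0.5, 0.4, 0.9]
opening: 0.578
grasp_force: 36.5
shift [-0.001  -0.0019  0.0308] turn [ 0.001  -0.001   0.0018] cur [ 529.9059 -299.8812  146.4197] yaw 103.58 rows 0.2
```

```bash
python3 -m creep '[[[-0.001,0,0.01],[0,0,0],0.4],[[-0.001,0,0.018],[0,0,0],0.4],[[-0.001,0,0.022],[0,0,0],0.4],[[-0.001,0,0.022],[0,0,0],0.4]]'
python3 - <<'E'
from h import *
go(530.6,-300.7,131,103.5)
E
```

```text
t: 25.8
tool_pos: [530.3, -300.6, 136.0]
orientation: [[-0.972, -0.234, -0.0], [-0.234, 0.972, -0.0], [0.0, -0.0, -1.0]]
wrist_force: [0.0, 0.2, -0.3]
opening: 0.576
grasp_force: 36.5
shift [-0.0006 -0.0004  0.0099] turn [-0.0001 -0.0001  0.0004] cur [ 530.2889 -300.5811  135.9749] yaw 103.52 rows 0.1
```

```bash
python3 -m creep '[[[-0.0005,0,0.004],[0,0,0],0.4],[[-0.0005,0,0.007],[0,0,0],0.4],[[-0.0005,0,0.009],[0,0,0],0.4],[[-0.0005,0,0.01],[0,0,0],0.4],[[-0.0005,0,0.01],[0,0,0],0.4]]'
```

```text
t: 26.42
tool_pos: [530.5, -300.5, 131.0]
orientation: [[-0.972, -0.234, -0.0], [-0.234, 0.972, -0.0], [0.0, -0.0, -1.0]]
wrist_force: [0.3, 1.3, -1.4]
opening: 0.574
grasp_force: 36.5
```

```bash
python3 -m creep '[[[0,0,0.001],[0,0,0],0.4],[[0,0,0.002],[0,0,0],0.4],[[0,0,0.002],[0,0,0],0.4]]'
```

```text
t: 26.8
tool_pos: [530.8, -300.6, 130.8]
orientation: [[-0.972, -0.234, 0.001], [-0.234, 0.972, -0.001], [-0.001, -0.001, -1.0]]
wrist_force: [-3.4, 0.8, 12.2]
opening: 0.578
grasp_force: 37.5
```

```bash
python3 -m creep '[[[0,0,-0.001],[0,0,0],0.6],[[0,0,-0.001],[0,0,0],0.68],[[0,0,-0.001],[0,0,0],0.78],[[0,0,-0.001],[0,0,0],0.78]]'
python3 -m creep '[[[0,0,-0.04],[0,0,0],0.9],[[0,0,-0.12],[0,0,0],1],[[0,0,-0.22],[0,0,0],1],[[0.08,0.04,-0.25],[0,0,0],1],[[0.08,0.04,-0.25],[0,0,0],1]]'
python3 - <<'E'
from h import *
p,d,P,o=shot("wrist","w14");T=o["tool_pos"];z=P[...,2]
m=(z>121)&(z<136)&(P[...,1]<-240);S=comp(m,P);print("shelf",len(S),rect(S),S.mean(0))
m=(z>144)&(z<158)&(np.hypot(P[...,0]-530.6,P[...,1]+300.6)<40);S=comp(m,P);c,r=cv2.minEnclosingCircle(S[:,:2].astype(np.float32));print("ring",len(S),c,r,S[:,2].mean(),S[:,2].std())
d=np.load("pics/top0.npy");P=cloud("top",d)[215:250,265:306];z=P[...,2]
m=(z>8)&(z<50);S=P[m];v=S[:,:2]-[453,103.8];k=np.hypot(*v.T)>32;print("handle dir",len(S[k]),S[k].mean(0),v[k][:12])
go(449.5,103.5,230,60)
E
```

```text
t: 27.3
tool_pos: [530.5, -300.5, 130.4]
orientation: [[-0.972, -0.234, -0.0], [-0.234, 0.972, -0.0], [0.0, 0.0, -1.0]]
wrist_force: [0.2, 1.0, 0.1]
opening: 0.783
grasp_force: 0.0
t: 27.92
tool_pos: [485.3, -290.6, 257.1]
orientation: [[-0.972, -0.233, 0.0], [-0.233, 0.972, -0.002], [0.0, -0.002, -1.0]]
wrist_force: [0.4, -0.7, -0.4]
opening: 1.003
grasp_force: 0.0
shelf 8366 [ 530.7559 -300.7648  170.0293   60.0529   13.6354] [ 519.2312 -302.9358  128.3085]
ring 1443 (530.393798828125, -300.6523132324219) 24.947065353393555 149.64382636104474 1.5201010699183215
handle dir 11 [447.0184 126.7873  29.6184] [[ -3.1499 -31.8988]
 [ -2.2928  39.0207]
 [ -2.872   35.5615]
 [ -2.9507  32.8931]
 [ -5.377   38.3553]
 [ -5.6107  35.4378]
 [ -6.1783  32.005 ]
 [ -8.1272  35.6677]
 [ -7.6149  33.9543]
 [ -7.5604  31.4812]
 [-14.064  -29.6172]]
shift [-0.1119  0.7839  0.0517] turn [-0.0013  0.001   0.9664] cur [ 486.4954 -290.6818  256.3184] yaw 103.49 rows 6.3
```

```bash
python3 -m creep '[[[-0.112,0.784,0],[0,0,0.966],1],[[-0.112,0.784,0],[0,0,0.966],1],[[-0.112,0.784,0],[0,0,0.966],1],[[-0.112,0.784,0],[0,0,0.966],1],[[-0.112,0.784,0],[0,0,0.966],1]]'
python3 - <<'E'
from h import *
go(449.5,90,220,8)
E
```

```text
t: 28.6
tool_pos: [458.6, 17.1, 255.2]
orientation: [[-0.865, 0.502, 0.0], [0.502, 0.865, -0.0], [-0.0, -0.0, -1.0]]
wrist_force: [1.3, 1.2, -0.1]
opening: 1.001
grasp_force: 0.0
shift [0.0889 0.1171 0.0703] turn [0.     0.0001 1.1527] cur [458.5823  17.061  255.1538] yaw 59.87 rows 1.3
```

```bash
python3 -m creep '[[[0.089,0.117,0.07],[0,0,1],1],[[0.089,0.117,0.07],[0,0,1],1],[[0.089,0.117,0.07],[0,0,1],1],[[0.089,0.117,0.07],[0,0,1],1],[[0.089,0.117,0.07],[0,0,1],1]]'
python3 -m creep '[[[0,0,0],[0,0,0.153],1],[[0,0,0],[0,0,0.153],1],[[0,0,0],[0,0,0.153],1]]'
python3 - <<'E'
from h import *
p,d,P,o=shot("wrist","w15");T=o["tool_pos"];z=P[...,2];print(o["q"])
for lo in(36,15):
    m=(z>lo)&(z<50)&(np.hypot(P[...,0]-450,P[...,1]-103)<55);S=comp(m,P);c,r=cv2.minEnclosingCircle(S[:,:2].astype(np.float32));print(lo,len(S),c,r,rect(S),np.percentile(S,[1,99],axis=0))
m=(z>36)&(z<50)&(np.hypot(P[...,0]-450,P[...,1]-103)<55);S=comp(m,P);np.save("pics/mug.npy",S)
# robust rim circle: fit to hull points away from the handle
H=cv2.convexHull(S[:,:2].astype(np.float32))[:,0];from scipy.optimize import least_squares as L
f=L(lambda a:np.hypot(H[:,0]-a[0],H[:,1]-a[1])-26,[450,103],loss="soft_l1",f_scale=.7);print("fit",f.x,np.sort(f.fun)[[0,-1]])
go(f.x[0],f.x[1],60,8)
E
```

```text
t: 29.22
tool_pos: [449.3, 88.3, 220.0]
orientation: [[-0.259, 0.966, -0.0], [0.966, 0.259, -0.0], [-0.0, -0.0, -1.0]]
wrist_force: [-0.2, -0.3, 1.5]
opening: 1.002
grasp_force: 0.0
t: 29.6
tool_pos: [449.1, 87.8, 220.3]
orientation: [[-0.146, 0.989, -0.0], [0.989, 0.146, -0.0], [-0.0, -0.0, -1.0]]
wrist_force: [0.3, -0.2, 1.0]
opening: 0.999
grasp_force: 0.0
[-0.2938  0.5573  0.0515  1.9096 -0.0434  0.6759 -0.0697]
36 510 (447.65081787109375, 96.72907257080078) 25.95326805114746 [447.6441  96.6613  50.2681  49.7602   9.0507] [[422.6485  72.0994  36.3173]
 [472.6364 121.4579  43.5178]]
15 907 (447.65081787109375, 96.72907257080078) 25.95326805114746 [447.6441  96.6613  50.2681  49.7602   9.0507] [[422.935   72.5194  15.5507]
 [472.3371 121.2645  43.3936]]
fit [447.6945  96.5723] [-1.0243  0.0591]
shift [ 0.0178 -0.0002  0.3208] turn [-0.0001  0.      0.0078] cur [449.1144  87.77   220.3982] yaw 8.35 rows 2.6
```

```bash
python3 -m creep '[[[0.018,0,0.1],[0,0,0.008],0.85],[[0.018,0,0.2],[0,0,0.008],0.85],[[0.018,0,0.29],[0,0,0.008],0.85],[[0.018,0,0.32],[0,0,0.008],0.85],[[0.018,0,0.32],[0,0,0.008],0.85]]'
python3 - <<'E'
from h import *
go(447.7,96.6,6,8)
E
```

```text
t: 30.28
tool_pos: [447.3, 96.6, 59.7]
orientation: [[-0.137, 0.991, -0.002], [0.991, 0.137, -0.0], [0.0, -0.002, -1.0]]
wrist_force: [0.5, -0.8, 1.3]
opening: 0.851
grasp_force: 0.0
shift [-0.      0.0009  0.1074] turn [-0.0023 -0.0001 -0.0024] cur [447.3494  96.5603  59.7252] yaw 7.89 rows 0.9
```

```bash
python3 -m creep '[[[0,0.0005,0.05],[0,0,0],0.85],[[0,0.0005,0.09],[0,0,0],0.85],[[0,0.0005,0.107],[0,0,0],0.85],[[0,0.0005,0.107],[0,0,0],0.85],[[0,0.0005,0.107],[0,0,0],0.85]]'
python3 -m creep '[[[0,0,0],[0,0,0],0.7],[[0,0,0],[0,0,0],0.5],[[0,0,0],[0,0,0],0.4],[[0,0,0],[0,0,0],0.4],[[0,0,0],[0,0,0],0.4]]' 35
```

```text
t: 30.9
tool_pos: [448.4, 96.8, 7.8]
orientation: [[-0.136, 0.991, 0.001], [0.991, 0.136, 0.0], [0.0, 0.001, -1.0]]
wrist_force: [-0.4, -0.3, 0.4]
opening: 0.852
grasp_force: 0.0
t: 31.52
tool_pos: [448.3, 96.7, 7.6]
orientation: [[-0.136, 0.991, 0.001], [0.991, 0.136, 0.0], [0.0, 0.001, -1.0]]
wrist_force: [-0.4, -0.2, 14.1]
opening: 0.585
grasp_force: 33.7
```

```bash
python3 -m creep '[[[0,0,-0.04],[0,0,0],0.4],[[0,0,-0.12],[0,0,0],0.4],[[0,0,-0.22],[0,0,0],0.4],[[0,0,-0.34],[0,0,0],0.4],[[0,0,-0.44],[0,0,0],0.4]]'
python3 - <<'E'
from h import *
p,d,P,o=shot("wrist","w16");T=o["tool_pos"];Q=(P-T)@o["orientation"]
m=(abs(Q[...,2]+34.5)<3.5)&(np.hypot(Q[...,0],Q[...,1])<34);S=comp(m,Q)
print(len(S),S.mean(0),np.percentile(S,[0,1,99,100],axis=0),o["grasp_force"],o["opening"])
m2=m&(abs(Q[...,1])<3);print("rim near x",np.nanmax(Q[m2][:,0]),np.nanmin(Q[m2][:,0]))
go(530.5,-300.7,225,8)
E
```

```text
t: 32.15
tool_pos: [447.8, 96.7, 229.4]
orientation: [[-0.136, 0.991, 0.001], [0.991, 0.136, 0.0], [0.0, 0.001, -1.0]]
wrist_force: [0.3, 0.1, -2.2]
opening: 0.589
grasp_force: 36.9
3749 [  0.7255  -0.8828 -33.7488] [[-25.5065 -32.4847 -37.9897]
 [-24.26   -30.782  -37.5787]
 [ 25.472   29.1514 -31.1067]
 [ 26.0584  31.0272 -31.0048]] 36.908741783117875 0.5885977082946431
rim near x 26.05840665908927 -25.506452554622754
shift [-0.8099  0.0532  0.0182] turn [ 0.0089 -0.0011 -0.0047] cur [449.1943  96.8692 234.3094] yaw 7.79 rows 6.5
```

```bash
python3 -m creep '[[[-0.81,0.053,0],[0,0,0],0.4],[[-0.81,0.053,0],[0,0,0],0.4],[[-0.81,0.053,0],[0,0,0],0.4],[[-0.81,0.053,0],[0,0,0],0.4],[[-0.81,0.053,0],[0,0,0],0.4]]'
python3 - <<'E'
from h import *
go(530.5,-385,225,8)
E
```

```text
t: 32.83
tool_pos: [510.5, -211.5, 227.1]
orientation: [[-0.136, 0.991, -0.0], [0.991, 0.136, 0.0], [0.0, 0.0, -1.0]]
wrist_force: [1.9, 1.2, -1.5]
opening: 0.588
grasp_force: 36.9
shift [-0.3492 -0.0075  0.0041] turn [ 0.     -0.0002 -0.0043] cur [ 510.5023 -211.4988  227.083 ] yaw 7.81 rows 2.8
```

```bash
python3 -m creep '[[[-0.349,-0.007,0],[0,0,0],0.4],[[-0.349,-0.007,0],[0,0,0],0.4],[[-0.349,-0.007,0],[0,0,0],0.4],[[-0.349,-0.007,0],[0,0,0],0.4],[[-0.349,-0.007,0],[0,0,0],0.4]]'
python3 - <<'E'
from h import *
p,d,P,o=shot("wrist","w17");T=o["tool_pos"];z=P[...,2]
m=(z>121)&(z<136)&(P[...,1]<-240)&(P[...,1]>-345);S=comp(m,P);print("shelf",len(S),rect(S),S[:,2].mean())
m=(z>145)&(z<158)&(np.hypot(P[...,0]-530.6,P[...,1]+300.6)<40);S=comp(m,P);c,r=cv2.minEnclosingCircle(S[:,:2].astype(np.float32));print("ring",len(S),c,r,S[:,2].mean())
print("clearance behind",T,o["q"]);go(530.5,-300.8,175,8)
E
```

```text
t: 33.45
tool_pos: [530.8, -382.1, 226.8]
orientation: [[-0.136, 0.991, -0.0], [0.991, 0.136, 0.001], [0.001, -0.0, -1.0]]
wrist_force: [0.1, 0.1, -0.9]
opening: 0.585
grasp_force: 37.0
shelf 15104 [ 530.9753 -301.0692  169.8919   60.3215   13.5648] 128.33676093554058
ring 2496 (531.337158203125, -301.0726013183594) 25.018922805786133 150.06187673539202
clearance behind [ 530.7676 -382.129   226.7664] [ 0.5807  0.847  -0.0133  1.1576  0.0104  1.1377  0.7041]
shift [0.1605 0.0212 0.1042] turn [ 0.     -0.0008 -0.003 ] cur [ 530.9786 -381.7856  227.0271] yaw 7.86 rows 1.5
```

```bash
python3 -m creep '[[[0.08,0.011,0],[0,0,0],0.4],[[0.161,0.022,0.03],[0,0,0],0.4],[[0.161,0.022,0.08],[0,0,0],0.4],[[0.161,0.022,0.104],[0,0,0],0.4],[[0.161,0.022,0.104],[0,0,0],0.4]]'
python3 -m creep '[[[0,0,0.008],[0,0,0],0.4],[[0,0,0.01],[0,0,0],0.4],[[0,0,0.01],[0,0,0],0.4]]'
python3 - <<'E'
from h import *
go(530.8,-301.1,158,7.86)
E
```

```text
t: 34.12
tool_pos: [530.6, -301.5, 174.8]
orientation: [[-0.136, 0.991, -0.001], [0.991, 0.136, 0.0], [0.0, -0.001, -1.0]]
wrist_force: [0.4, -0.1, -0.6]
opening: 0.589
grasp_force: 37.1
t: 34.5
tool_pos: [530.8, -301.7, 170.2]
orientation: [[-0.136, 0.991, 0.0], [0.991, 0.136, -0.0], [-0.0, 0.0, -1.0]]
wrist_force: [-0.0, -0.2, -0.9]
opening: 0.586
grasp_force: 37.1
shift [0.0012 0.0002 0.0244] turn [ 0.0002  0.0002 -0.0014] cur [ 530.7778 -301.6819  170.1932] yaw 7.8 rows 0.2
```

```bash
python3 -m creep '[[[0.001,0,0.01],[0,0,0],0.4],[[0.001,0,0.018],[0,0,0],0.4],[[0.001,0,0.021],[0,0,0],0.4],[[0.001,0,0.023],[0,0,0],0.4],[[0.001,0,0.023],[0,0,0],0.4]]'
```

```text
t: 35.12
tool_pos: [530.7, -301.1, 158.5]
orientation: [[-0.136, 0.991, 0.0], [0.991, 0.136, -0.0], [-0.0, -0.0, -1.0]]
wrist_force: [-0.0, 0.3, -1.6]
opening: 0.587
grasp_force: 37.1
```

```bash
python3 -m creep '[[[0,0,0.001],[0,0,0],0.4],[[0,0,0.002],[0,0,0],0.4],[[0,0,0.002],[0,0,0],0.4],[[0,0,0.002],[0,0,0],0.4]]'
```

```text
t: 35.62
tool_pos: [530.8, -301.2, 157.8]
orientation: [[-0.136, 0.991, 0.0], [0.991, 0.136, -0.0], [-0.0, 0.0, -1.0]]
wrist_force: [-1.4, -0.5, 6.0]
opening: 0.586
grasp_force: 37.4
```

```bash
python3 -m creep '[[[0,0,0],[0,0,0],0.61],[[0,0,0],[0,0,0],0.68],[[0,0,0],[0,0,0],0.8],[[0,0,0],[0,0,0],0.85]]'
python3 -m creep '[[[0,0,-0.03],[0,0,0],0.9],[[0,0,-0.1],[0,0,0],1],[[0,0,-0.2],[0,0,0],1],[[-0.1,-0.04,-0.2],[0,0,0],1],[[-0.1,-0.04,-0.2],[0,0,0],1]]'
python3 - <<'E'
from h import *
p,d,P,o=shot("wrist","w18");z=P[...,2]
def circ(lo,hi):
    m=(z>lo)&(z<hi)&(np.hypot(P[...,0]-530.6,P[...,1]+300.6)<40);S=comp(m,P);c,r=cv2.minEnclosingCircle(S[:,:2].astype(np.float32));print(lo,len(S),c,r,S[:,2].mean(),S[:,2].std())
circ(186,200)
m=(z>121)&(z<134)&(P[...,1]<-240)&(P[...,1]>-350);S=comp(m,P);print("shelf",len(S),rect(S),S[:,2].mean())
cv2.imwrite("pics/fin.png",np.vstack([p[:330,100:540],cv2.resize(arm.snapshot("side")[0][140:230,270:420],(440,264))]))
E
```

```text
t: 36.12
tool_pos: [530.7, -301.1, 157.5]
orientation: [[-0.136, 0.991, -0.0], [0.991, 0.136, -0.0], [-0.0, -0.0, -1.0]]
wrist_force: [0.9, 0.5, -0.7]
opening: 0.852
grasp_force: 0.0
t: 36.75
tool_pos: [515.9, -357.1, 258.7]
orientation: [[-0.131, 0.991, 0.0], [0.991, 0.131, -0.003], [-0.003, -0.0, -1.0]]
wrist_force: [0.4, 0.5, 0.3]
opening: 1.002
grasp_force: 0.0
186 1375 (530.0025634765625, -301.295166015625) 26.09026527404785 190.85490085618943 1.6989296478105582
shelf 5123 [ 491.4537 -310.7492   88.485    60.0238   13.5623] 128.365415113443
```

View pics/fin.png

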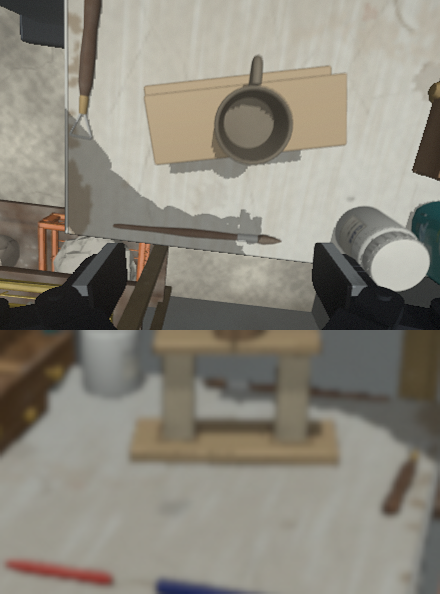

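The final picture shows the mug upright in the middle of the shelf at (253,125), with both posts standing vertical at (178,400) and (292,400). The robot is clear of everything, so I'll hand in.

```bash
python3 -c "
from workcell import arm
print(arm.close_job())"
```

```text
the job is handed in; nothing more can be done
None
```

The job is handed in: the tier was built in the order asked, with the posts on their marked squares, then the shelf, ring and mug, each measured within about 1 mm of centre; it took about 37 s, and the verdict was not shown.

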